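# Set the toaster's browning lever to the third click

### The arm

A 6-joint arm with a two-finger parallel gripper is mounted at the origin on a cart in front of the work surface, level with it; the furniture and walls round the work are solid. World frame = base frame: x ahead of the robot, y to its left, z up, the work surface at z = 0. Lengths are in m, angles in rad, forces in N, time in s.
With the tool pointing down it reaches from about 0.4 to 0.825 m from the base axis. Payload 7 kg.
Tool frame: the origin (TCP) lies on the centre line of the jaws, within the pads' length; the fingertips stand 22 mm ahead of it and the grasp point (between the pads) lies 3 mm ahead of it (arm.tcp_to_tips is the distance from the TCP to the fingertips, in m); z points along the fingers, y is the line along which they close (so a half turn about z gives the same grasp; the last joint's range is limited). The gripper opens to 88 mm and grips with 3 to 60 N. Pads are 19 mm wide; open, the fingers measure 130 mm over their backs; the gripper's body (78 mm by 193 mm) begins 47 mm behind the grasp point.
Start: joints at [1.456, 0.359, 0.012, 0, -1.224, -0.288], TCP at [0.265, 0.621, 0.249] pointing down, gripper open.
Joint ranges: [-3.07, 3.07], [-1.43, 2.12], [-1.02, 1.25], [-3.03, 1.67], [-3.05, -0], [-3.03, 3.03]. Speed limits (rad/s): [2.39, 2.39, 3.01, 3.14, 3.14, 3.14].

### API

Orientations are given as [roll, pitch, yaw] about the fixed x, y, z axes, in that order (R = Rz(yaw) Ry(pitch) Rx(roll)).
In Python, from station import arm gives the robot as it stands.
- The arm moves only by the tool jog_arm, never from a script. Its argument "targets" is a list of rows, each an object of numbers: "dx", "dy", "dz": the shift along the tool's x, y, z in mm; "rx", "ry", "rz": the turn, a rotation vector about the tool's x, y, z in rad; "gripper": the closure, from 0 (fully open) to 1 (shut). In form: [{"dx": .., "dy": .., "dz": .., "rx": .., "ry": .., "rz": .., "gripper": ..}, ...]. A call has exactly 8 rows; each row is the pose to reach, as a shift and turn from the pose commanded when the call began, along the tool's axes at that moment; what a row does not reach only later rows make up. A row lasts 1/12 s, in which the tool goes at most 41.7 mm and 7.16 degrees, less where a joint would pass 70% of its speed; a pose out of reach is approached as far as the arm can. A call with a gripper value outside its range is refused whole. The fingers move at their own pace and stop on an object; "force" is the grip in N (left out, the last holds). Time passes only in rows, so rows that repeat a pose let the fingers close, or fill a call up. It gives the time, the measured TCP pose, the force, the opening and the grip force at its end, in the units of the state.
- arm.get_state(): the state, without advancing time (a new reading comes with each control period).
- arm.grab_frame(name): name is "scene" or "top"; returns a dict with "frame" (400x640x3 uint8, red, green, blue), "z_map" (400x640 float32, m along the optical axis (not along the pixel's ray), 0 where there is no reading), "fx", "fy", "cx", "cy" (pixels), "view" (4x4, takes a point from world to camera coordinates). Camera axes: x right, y down, z forward; pixel columns grow to the right and rows downward; lengths in m; the calibration is good to about 2 mm. A picture is of the moment at which its call begins.
- arm.job_done(): hands the job in; it is judged then, once.
The state is a dict: "t": time; "q": joint angles; "qd": joint speeds; "joint_efforts": joint torques, N m; "eef_pos": TCP position; "ee_rot": TCP orientation; "force": force on the tool from outside, world axes, zero at the start; "moment": the same for the moment, N m; "width": finger opening in m; "gripper_force": force on a finger pad.
Only numpy, scipy, OpenCV 4.12 (cv2) and the standard library are available. Lean on these libraries where they do the work, as an engineer would, in place of code of your own. Each camera call takes 0.05 s, during which the arm holds its last target. There are 200 camera calls.

### The job

The toaster's browning lever has no numbers and was left somewhere near the light end. With a fingertip against its side, gently push the lever all the way to the light end (the left end as the robot sees it, where the raised wedge is thin), then push it towards dark, counting the clicks, and leave it resting in the third click without ever going past it. Do not pinch the lever between the fingers, and leave the breakfast things round the toaster where they stand.

Things in the scene. Friction and masses are not known exactly. Their poses are not given: they have to be found in the camera images.
- toaster: Steel two-slot toaster, fixed, 170 (x) by 300 (y) mm, flat top 165 mm high. Origin: centre of underside; x to its back, y to its left end seen from the robot, z up; yaw up to 0.4 rad. Browning track along y on the line x = -52 mm, in a grey bezel 118 by 34 by 1 mm; light end at left (+y, thin end of the raised black wedge), dark at right. Top clear of obstacles. Black paddle on the right end: not used.
- lever_top (a point): Centre of the top of the browning lever, a black upright tab 18 mm along the track, 26 mm across it, 23 mm tall: top 191 mm, underside 168 mm above the worktop. Axes as the toaster's; going dark it moves along the toaster's -y. Push it on its left or right side.
- browning_lever (a joint): Lever travel in m: 0 at the light end stop, growing towards dark to 0.070 at the dark stop. Sprung notches 14 mm apart: 0 (light end), then clicks at 0.014, 0.028, 0.042 (the third), 0.056, 0.070. About 6 N pushes it out of a notch; 2 mm past half way it snaps into the next by itself and stays there. Starts in the first or second click.
- lever_light_half: Left half (9 mm along the track) of the lever's tab, with the side face to push on for going towards dark. Origin: centre of its underside, 4.5 mm to the left of the tab's middle.
- lever_dark_half: Right half (9 mm along the track) of the lever's tab, with the side face to push on for going towards light. Origin: centre of its underside, 4.5 mm to the right of the tab's middle.
- jam_jar: Bystander: glass jam jar, 60 mm wide, 99 mm tall, loose on the worktop; origin at the centre of its underside.
- mug: Bystander: striped mug, 92 mm wide, 127 mm with its handle, 95 mm tall; origin at the centre of its underside.
- butter: Bystander: flat rounded tin, 63 by 105 mm, 26 mm tall; origin at the centre of its underside.
- salt: Bystander: small glass salt shaker, 44 mm wide, 90 mm tall; origin at the centre of its underside.
- tub: Bystander: yoghurt tub, 72 mm wide, 71 mm tall; origin at the centre of its underside.
- egg_box: Bystander: card egg box, 106 by 155 mm, 72 mm tall; origin at the centre of its underside.
- lemon: Bystander: lemon, 72 by 57 mm, 58 mm tall; origin at the centre of its underside.

How it is judged:
On the way, in this order (a step that is already met when the one before it is completed fails the run):
1. the lever is pushed home against the light end stop (value of joint browning_lever below 0.004 m), for 0.2 s.
2. the lever rests in the third click (value of joint browning_lever between 0.039 and 0.045 m), for 0.3 s.
At the end, for the whole second after the job is handed in: The browning lever rests in the third click from the light end (joint within 3 mm of 0.042 m, at rest), after having been at the light end, and every bystander is within 30 mm of where it stood (all of step 2 and velocity of joint browning_lever between -0.01 and 0.01 m/s and distance of each of jam_jar, mug, butter, salt, tub, egg_box, lemon from where it was at the start of the episode below 0.03 m); the robot touches nothing.
It fails at once if the lever goes past the third click (value of joint browning_lever above 0.0495 m).
It fails at once if the lever is pinched (both its opposite sides are pressed at once) (contact force between the fingers and lever_light_half above 2 N and contact force between the fingers and lever_dark_half above 2 N).
It fails at once if the lever is pushed with more than 40 N (contact force between any of the arm, the fingers and lever_light_half above 40 N or contact force between any of the arm, the fingers and lever_dark_half above 40 N).
It fails at once if a bystander is lifted or shoved more than 30 mm (distance of any of jam_jar, mug, butter, salt, tub, egg_box, lemon from where it was at the start of the episode above 0.03 m).
It also fails if it takes over 45 s, if anything falls off the work surface, if the arm or the gripper's body presses on something with over 40 N, if the wrist force passes 120 N, or if a joint passes its speed limit or range.

## Working session

There is one attempt and no reset: what is moved stays moved. The work goes in short steps, Python scripts to look and compute and a tool call to move; the robot and the scene stay as the last step left them, time stands still between calls to the robot, and variables do not carry over. Pictures are saved under pics/ and viewed, at most 10 in all, crops included, and the job is handed in when it is done.

Besides the shell and the picture viewer there is one more tool, called after "Call:" as name([rows], argument=value, ...), one row to a line, values as JSON. jog_arm: Moves the arm, as the interface text tells. Its arguments: {"type":"object","properties":{"targets":{"type":"array","items":{"type":"object","properties":{"dx":{"type":"number"},"dy":{"type":"number"},"dz":{"type":"number"},"rx":{"type":"number"},"ry":{"type":"number"},"rz":{"type":"number"},"gripper":{"type":"number"}}}},"force":{"type":"number"}},"required":["targets"]}

```bash
mkdir -p pics; cat > h.py <<'E'
import numpy as np, cv2
from station import arm
def grab(n):
    f=arm.grab_frame(n); return f
def world(f,u,v,d=None):
    d=f["z_map"][int(v),int(u)] if d is None else d
    p=np.array([(u-f["cx"])/f["fx"]*d,(v-f["cy"])/f["fy"]*d,d,1])
    return (np.linalg.inv(f["view"])@p)[:3]
def cloud(f):
    v,u=np.mgrid[:400,:640]; d=f["z_map"].astype(float)
    p=np.stack([(u-f["cx"])/f["fx"]*d,(v-f["cy"])/f["fy"]*d,d,np.ones_like(d)],-1)
    return (p@np.linalg.inv(f["view"]).T)[...,:3]
E
python3 - <<'E'
from h import *
s=arm.get_state(); print(s["eef_pos"],s["ee_rot"],s["t"])
for n in("scene","top"):
    f=grab(n); cv2.imwrite(f"pics/{n}0.png",f["frame"][...,::-1]); np.savez(f"{n}0.npz",**f)
    P=cloud(f); m=(abs(P[...,2]-.165)<.004)&(f["z_map"]>0)
    q=P[m][:,:2]; print(n,m.sum(),cv2.minAreaRect(q.astype(np.float32)*1000))
    m=(abs(P[...,2]-.190)<.005)&(f["z_map"]>0); print(m.sum(),np.median(P[m],0)); 
E
```

```text
[0.26445238 0.62054419 0.2476102 ] [ 3.13993673e+00 -1.12770343e-04 -4.02947675e-01] 0.0
scene 5419 ((722.6607666015625, 4.0533447265625), (1153.49267578125, 1371.81982421875), 52.91765213012695)
1326 [ 0.94786718 -0.44473916  0.18822274]
top 4545 ((671.4252319335938, 180.41693115234375), (1289.921630859375, 578.0947265625), 44.925018310546875)
170 [0.45957343 0.02562914 0.19001381]
```

View pics/top0.png

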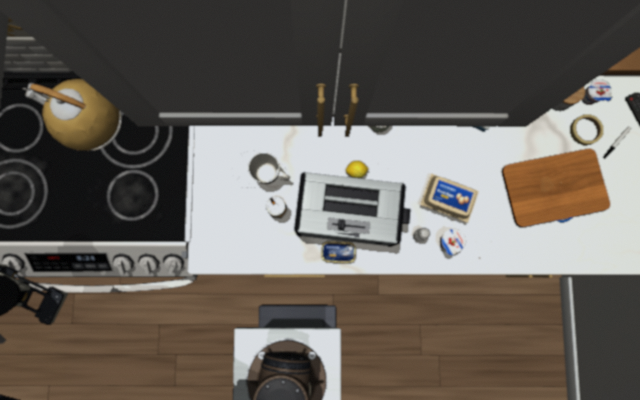

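View pics/scene0.png

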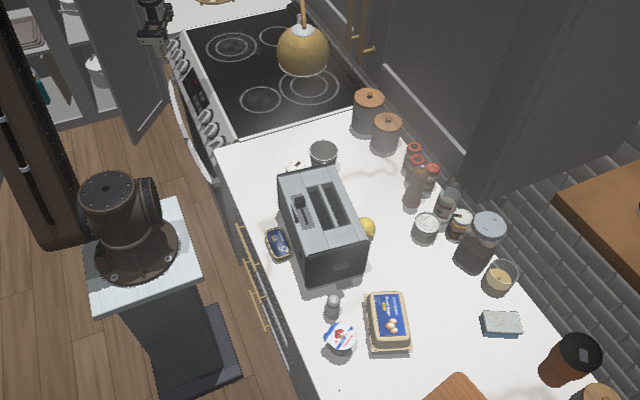

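The top view shows the toaster at about (350,210), with its lever near (345,226). In the scene view the lever is near (298,203). Next I'll fit the toaster top and the lever.

```bash
python3 - <<'E'
from h import *
ims=[]
for n,(u0,u1,v0,v1) in {"top":(285,425,160,260),"scene":(260,380,150,290)}.items():
    f=dict(np.load(f"{n}0.npz")); P=cloud(f); M=np.zeros((400,640),bool); M[v0:v1,u0:u1]=1
    m=M&(abs(P[...,2]-.165)<.006); q=P[m]; r=cv2.minAreaRect(q[:,:2].astype(np.float32)*1000)
    print(n,m.sum(),r,np.median(q[:,2]))
    m2=M&(P[...,2]>.180)&(P[...,2]<.2); print(m2.sum(),P[m2].mean(0),P[m2].min(0),P[m2].max(0))
    c=f["frame"][v0:v1,u0:u1,::-1]; cv2.imwrite(f"pics/{n}c.png",cv2.resize(c,None,fx=560/c.shape[0],fy=560/c.shape[0],interpolation=cv2.INTER_CUBIC))
    a=np.deg2rad(r[2]); 
    for k in range(4):
        b=a+k*np.pi/2
        if abs((b+np.pi)%(2*np.pi)-np.pi)<.5: yaw=(b+np.pi)%(2*np.pi)-np.pi
    c0=np.array(r[0])/1000; R=np.array([[np.cos(yaw),-np.sin(yaw)],[np.sin(yaw),np.cos(yaw)]])
    l=(P[m2][:,:2]-c0)@R; print("yaw",yaw,"lever local",l.min(0),l.max(0),np.percentile(l,[5,50,95],axis=0))
    lt=(P[m2&(P[...,2]>.187)][:,:2]-c0)@R; print("top pts",len(lt),lt.min(0),lt.max(0))
E
```

```text
top 4903 ((497.03515625, -183.22329711914062), (299.1166076660156, 170.45697021484375), 83.54827880859375) 0.16505416503804415
67 [ 0.44727431 -0.15635695  0.19055586] [ 0.43507887 -0.16650268  0.1823448 ] [ 0.4601292  -0.14745824  0.19572553]
yaw -0.11260377721072956 lever local [-0.06529161  0.01211133] [-0.03906324  0.02976257] [[-0.06411914  0.01313059]
 [-0.05306575  0.02093548]
 [-0.04000942  0.02907634]]
top pts 60 [-0.06529161  0.01211133] [-0.03906324  0.02967422]
scene 4430 ((494.7583312988281, -184.1656951904297), (301.0801086425781, 170.4752197265625), 83.63409423828125) 0.16376001742927804
73 [ 0.44535738 -0.15878427  0.18831453] [ 0.43235331 -0.16802139  0.18015422] [ 0.45859974 -0.14742066  0.19384505]
yaw -0.11110601541366982 lever local [-0.06474112  0.00981714] [-0.03916366  0.03204648] [[-0.0636855   0.01247942]
 [-0.05228538  0.01870967]
 [-0.04008724  0.02967931]]
top pts 57 [-0.06474112  0.01240959] [-0.03916366  0.03204648]
```

View pics/topc.png

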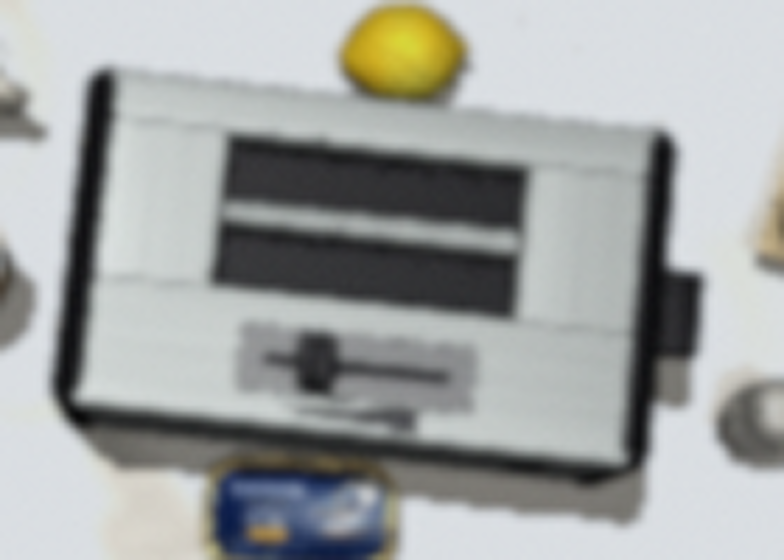

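The lever's centre is at about local (-52, +21) mm, which puts it in the first click, assuming the track is centred. My plan is to close the gripper, turn it so its 19 mm width runs along the track, and come down on the dark side of the lever.

Call:
jog_arm([
  {"dx": 0,"dy": 0,"dz": -30,"rz": 0.1,"gripper": 1},
  {"dx": 25,"dy": 20,"dz": -55,"rz": 0.2,"gripper": 1},
  {"dx": 55,"dy": 45,"dz": -60,"rz": 0.3,"gripper": 1},
  {"dx": 85,"dy": 70,"dz": -60,"rz": 0.4,"gripper": 1},
  {"dx": 115,"dy": 95,"dz": -60,"rz": 0.5,"gripper": 1},
  {"dx": 145,"dy": 120,"dz": -60,"rz": 0.6,"gripper": 1},
  {"dx": 175,"dy": 145,"dz": -60,"rz": 0.7,"gripper": 1},
  {"dx": 205,"dy": 170,"dz": -60,"rz": 0.8,"gripper": 1},
], force=20)

```text
invalid input at $.targets[0]: expected keys dx, dy, dz, rx, ry, rz, gripper
```

Call:
jog_arm([
  {"dx": 0,"dy": 0,"dz": -30,"rx": 0,"ry": 0,"rz": 0.1,"gripper": 1},
  {"dx": 25,"dy": 20,"dz": -55,"rx": 0,"ry": 0,"rz": 0.2,"gripper": 1},
  {"dx": 55,"dy": 45,"dz": -60,"rx": 0,"ry": 0,"rz": 0.3,"gripper": 1},
  {"dx": 85,"dy": 70,"dz": -60,"rx": 0,"ry": 0,"rz": 0.4,"gripper": 1},
  {"dx": 115,"dy": 95,"dz": -60,"rx": 0,"ry": 0,"rz": 0.5,"gripper": 1},
  {"dx": 145,"dy": 120,"dz": -60,"rx": 0,"ry": 0,"rz": 0.6,"gripper": 1},
  {"dx": 175,"dy": 145,"dz": -60,"rx": 0,"ry": 0,"rz": 0.7,"gripper": 1},
  {"dx": 205,"dy": 170,"dz": -60,"rx": 0,"ry": 0,"rz": 0.8,"gripper": 1},
], force=20)

```text
t: 0.77
eef_pos: [0.3869, 0.3822, 0.3084]
ee_rot: [3.141, -0.0, -1.207]
force: [0.7, 0.9, -0.3]
width: 0.0397
gripper_force: 0.0
```

Call:
jog_arm([
  {"dx": 35,"dy": 10,"dz": 0,"rx": 0,"ry": 0,"rz": 0.06,"gripper": 1},
  {"dx": 70,"dy": 20,"dz": 0,"rx": 0,"ry": 0,"rz": 0.12,"gripper": 1},
  {"dx": 105,"dy": 30,"dz": 0,"rx": 0,"ry": 0,"rz": 0.18,"gripper": 1},
  {"dx": 140,"dy": 40,"dz": 0,"rx": 0,"ry": 0,"rz": 0.24,"gripper": 1},
  {"dx": 175,"dy": 50,"dz": 0,"rx": 0,"ry": 0,"rz": 0.3,"gripper": 1},
  {"dx": 210,"dy": 60,"dz": 0,"rx": 0,"ry": 0,"rz": 0.36,"gripper": 1},
  {"dx": 245,"dy": 70,"dz": 0,"rx": 0,"ry": 0,"rz": 0.42,"gripper": 1},
  {"dx": 280,"dy": 80,"dz": 0,"rx": 0,"ry": 0,"rz": 0.476,"gripper": 1},
])

```text
t: 1.43
eef_pos: [0.4121, 0.0924, 0.3086]
ee_rot: [-3.141, 0.0, -1.681]
force: [1.7, 0.2, -0.6]
width: 0.0006
gripper_force: 0.0
```

```bash
cat >> h.py <<'E'
C=np.array([.496,-.1837]); Y=-.112; RT=np.array([[np.cos(Y),-np.sin(Y)],[np.sin(Y),np.cos(Y)]])
def rep(goal=None,z=None):
    s=arm.get_state(); p=np.array(s["eef_pos"]); l=RT.T@(p[:2]-C)*1000
    print("t",round(s["t"],2),"local mm",l.round(1),"z",p[2].round(4),"rot",np.round(s["ee_rot"],3),"F local",(RT.T@np.array(s["force"])[:2]).round(1),"w",s["width"])
    if goal is not None:
        y=s["ee_rot"][2]; d=RT@(np.array(goal)-l); print("dx",d@[np.cos(y),np.sin(y)],"dy",d@[np.sin(y),-np.cos(y)],"drz",y-(Y-np.pi/2))
E
python3 -c "
from h import *
rep((-52,-20))"
```

```text
t 1.43 local mm [-114.2  265. ] z 0.3086 rot [-3.141  0.    -1.681] F local [1.7 0.4] w 0.0006194392339601473
dx 285.09177343658797 dy -61.80394946237207 drz 0.0015070119823570316
```

Call:
jog_arm([
  {"dx": 38,"dy": -10,"dz": 0,"rx": 0,"ry": 0,"rz": 0,"gripper": 1},
  {"dx": 76,"dy": -20,"dz": 0,"rx": 0,"ry": 0,"rz": 0,"gripper": 1},
  {"dx": 114,"dy": -30,"dz": 0,"rx": 0,"ry": 0,"rz": 0,"gripper": 1},
  {"dx": 152,"dy": -40,"dz": 0,"rx": 0,"ry": 0,"rz": 0,"gripper": 1},
  {"dx": 190,"dy": -50,"dz": 0,"rx": 0,"ry": 0,"rz": 0,"gripper": 1},
  {"dx": 228,"dy": -57,"dz": 0,"rx": 0,"ry": 0,"rz": 0,"gripper": 1},
  {"dx": 265,"dy": -62,"dz": 0,"rx": 0,"ry": 0,"rz": 0,"gripper": 1},
  {"dx": 285,"dy": -62,"dz": 0,"rx": 0,"ry": 0,"rz": 0,"gripper": 1},
])

```text
t: 2.1
eef_pos: [0.4433, -0.1989, 0.308]
ee_rot: [3.14, -0.0, -1.68]
force: [1.2, -0.4, 0.0]
width: 0.0002
gripper_force: 0.0
```

Call:
jog_arm([
  {"dx": 0,"dy": 0,"dz": 10,"rx": 0,"ry": 0,"rz": 0,"gripper": 1},
  {"dx": 0,"dy": 0,"dz": 20,"rx": 0,"ry": 0,"rz": 0,"gripper": 1},
  {"dx": 0,"dy": 0,"dz": 30,"rx": 0,"ry": 0,"rz": 0,"gripper": 1},
  {"dx": 0,"dy": 0,"dz": 40,"rx": 0,"ry": 0,"rz": 0,"gripper": 1},
  {"dx": 0,"dy": 0,"dz": 50,"rx": 0,"ry": 0,"rz": 0,"gripper": 1},
  {"dx": 0,"dy": 0,"dz": 60,"rx": 0,"ry": 0,"rz": 0,"gripper": 1},
  {"dx": 0,"dy": 0,"dz": 70,"rx": 0,"ry": 0,"rz": 0,"gripper": 1},
  {"dx": 0,"dy": 0,"dz": 70,"rx": 0,"ry": 0,"rz": 0,"gripper": 1},
])

```text
t: 2.77
eef_pos: [0.4426, -0.1951, 0.2362]
ee_rot: [3.138, 0.0, -1.678]
force: [-0.3, 0.9, -0.4]
width: 0.0005
gripper_force: 0.0
```

```bash
python3 - <<'E'
from h import *
rep((-52,-20))
f=grab("scene"); cv2.imwrite("pics/s1.png",cv2.resize(f["frame"][120:260,220:390,::-1],None,fx=4,fy=4,interpolation=cv2.INTER_CUBIC))
E
```

```text
t 2.77 local mm [-51.8 -17.3] z 0.2362 rot [ 3.138  0.    -1.678] F local [-0.4  0.9] w 0.0004810798289119223
dx 2.6767948713186716 dy 0.20628896061965674 drz 0.004616849996462058
```

View pics/s1.png

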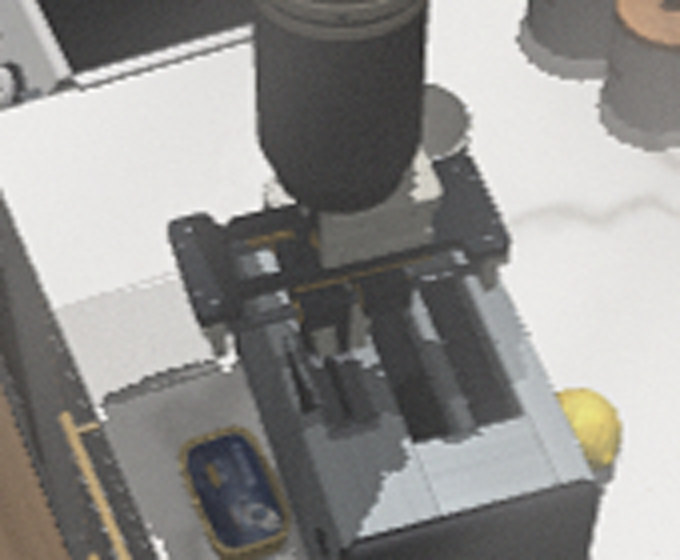

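The closed fingers are down over the track, on the dark side of the lever (fingertips around pixel (330,340)), and they hide the lever. The next move lowers them beside the tab.

Call:
jog_arm([
  {"dx": 2,"dy": 0,"dz": 5,"rx": 0,"ry": 0,"rz": 0,"gripper": 1},
  {"dx": 3,"dy": 0,"dz": 12,"rx": 0,"ry": 0,"rz": 0,"gripper": 1},
  {"dx": 3,"dy": 0,"dz": 19,"rx": 0,"ry": 0,"rz": 0,"gripper": 1},
  {"dx": 3,"dy": 0,"dz": 26,"rx": 0,"ry": 0,"rz": 0,"gripper": 1},
  {"dx": 3,"dy": 0,"dz": 32,"rx": 0,"ry": 0,"rz": 0,"gripper": 1},
  {"dx": 3,"dy": 0,"dz": 37,"rx": 0,"ry": 0,"rz": 0,"gripper": 1},
  {"dx": 3,"dy": 0,"dz": 37,"rx": 0,"ry": 0,"rz": 0,"gripper": 1},
  {"dx": 3,"dy": 0,"dz": 37,"rx": 0,"ry": 0,"rz": 0,"gripper": 1},
])

```text
t: 3.48
eef_pos: [0.4432, -0.1989, 0.2013]
ee_rot: [3.141, -0.0, -1.679]
force: [0.1, -0.3, 0.7]
width: 0.0005
gripper_force: 0.0
```

```bash
python3 -c "
from h import *
rep((-52,0))"
```

```text
t 3.48 local mm [-50.8 -21. ] z 0.2013 rot [ 3.141 -0.    -1.679] F local [ 0.2 -0.3] w 0.0004703745914878947
dx -20.98685458619692 dy 1.114199786880819 drz 0.0040460329567437725
```

Call:
jog_arm([
  {"dx": -3,"dy": 0,"dz": 3,"rx": 0,"ry": 0,"rz": 0,"gripper": 1},
  {"dx": -6,"dy": 0,"dz": 3,"rx": 0,"ry": 0,"rz": 0,"gripper": 1},
  {"dx": -9,"dy": 0,"dz": 3,"rx": 0,"ry": 0,"rz": 0,"gripper": 1},
  {"dx": -12,"dy": 0,"dz": 3,"rx": 0,"ry": 0,"rz": 0,"gripper": 1},
  {"dx": -15,"dy": 0,"dz": 3,"rx": 0,"ry": 0,"rz": 0,"gripper": 1},
  {"dx": -18,"dy": 0,"dz": 3,"rx": 0,"ry": 0,"rz": 0,"gripper": 1},
  {"dx": -18,"dy": 0,"dz": 3,"rx": 0,"ry": 0,"rz": 0,"gripper": 1},
  {"dx": -18,"dy": 0,"dz": 3,"rx": 0,"ry": 0,"rz": 0,"gripper": 1},
])

```text
t: 4.15
eef_pos: [0.4453, -0.1807, 0.1987]
ee_rot: [-3.141, 0.0, -1.678]
force: [-0.4, 0.0, -0.1]
width: 0.0004
gripper_force: 0.0
```

Call:
jog_arm([
  {"dx": -1,"dy": 0,"dz": 0,"rx": 0,"ry": 0,"rz": 0,"gripper": 1},
  {"dx": -2,"dy": 0,"dz": 0,"rx": 0,"ry": 0,"rz": 0,"gripper": 1},
  {"dx": -3,"dy": 0,"dz": 0,"rx": 0,"ry": 0,"rz": 0,"gripper": 1},
  {"dx": -4,"dy": 0,"dz": 0,"rx": 0,"ry": 0,"rz": 0,"gripper": 1},
  {"dx": -5,"dy": 0,"dz": 0,"rx": 0,"ry": 0,"rz": 0,"gripper": 1},
  {"dx": -6,"dy": 0,"dz": 0,"rx": 0,"ry": 0,"rz": 0,"gripper": 1},
  {"dx": -7,"dy": 0,"dz": 0,"rx": 0,"ry": 0,"rz": 0,"gripper": 1},
  {"dx": -8,"dy": 0,"dz": 0,"rx": 0,"ry": 0,"rz": 0,"gripper": 1},
])

```text
t: 4.82
eef_pos: [0.4459, -0.1737, 0.1987]
ee_rot: [3.141, -0.002, -1.679]
force: [0.0, -7.6, -2.6]
width: 0.0002
gripper_force: 3.6
```

```bash
python3 -c "
from h import *
rep((-52,16.5))"
```

```text
t 4.82 local mm [-50.9   4.3] z 0.1987 rot [ 3.141e+00 -2.000e-03 -1.679e+00] F local [ 0.9 -7.6] w 0.00019306188965098994
dx -12.157796938264411 dy 1.060052896032109 drz 0.004213132148829679
```

Call:
jog_arm([
  {"dx": -1,"dy": 0,"dz": 0,"rx": 0,"ry": 0,"rz": 0,"gripper": 1},
  {"dx": -2,"dy": 0,"dz": 0,"rx": 0,"ry": 0,"rz": 0,"gripper": 1},
  {"dx": -3,"dy": 0,"dz": 0,"rx": 0,"ry": 0,"rz": 0,"gripper": 1},
  {"dx": -4,"dy": 0,"dz": 0,"rx": 0,"ry": 0,"rz": 0,"gripper": 1},
  {"dx": -5,"dy": 0,"dz": 0,"rx": 0,"ry": 0,"rz": 0,"gripper": 1},
  {"dx": -6,"dy": 0,"dz": 0,"rx": 0,"ry": 0,"rz": 0,"gripper": 1},
  {"dx": -7,"dy": 0,"dz": 0,"rx": 0,"ry": 0,"rz": 0,"gripper": 1},
  {"dx": -8,"dy": 0,"dz": 0,"rx": 0,"ry": 0,"rz": 0,"gripper": 1},
])

```text
t: 5.48
eef_pos: [0.447, -0.1646, 0.1985]
ee_rot: [-3.142, 0.0, -1.679]
force: [-0.1, 0.5, 1.0]
width: 0.0005
gripper_force: 0.0
```

```bash
python3 -c "
from h import *
rep((-52,16.5))"
```

```text
t 5.48 local mm [-50.9  13.5] z 0.1985 rot [-3.142  0.    -1.679] F local [-0.2  0.5] w 0.00048121888075329695
dx -3.0479310213567046 dy 1.1173090552732714 drz 0.004117693162815517
```

It snapped ahead. I'll creep on until the end stop is felt.

Call:
jog_arm([
  {"dx": -0.5,"dy": 0,"dz": 0,"rx": 0,"ry": 0,"rz": 0,"gripper": 1},
  {"dx": -1,"dy": 0,"dz": 0,"rx": 0,"ry": 0,"rz": 0,"gripper": 1},
  {"dx": -1.5,"dy": 0,"dz": 0,"rx": 0,"ry": 0,"rz": 0,"gripper": 1},
  {"dx": -2,"dy": 0,"dz": 0,"rx": 0,"ry": 0,"rz": 0,"gripper": 1},
  {"dx": -2.5,"dy": 0,"dz": 0,"rx": 0,"ry": 0,"rz": 0,"gripper": 1},
  {"dx": -3,"dy": 0,"dz": 0,"rx": 0,"ry": 0,"rz": 0,"gripper": 1},
  {"dx": -3.5,"dy": 0,"dz": 0,"rx": 0,"ry": 0,"rz": 0,"gripper": 1},
  {"dx": -4,"dy": 0,"dz": 0,"rx": 0,"ry": 0,"rz": 0,"gripper": 1},
])

```text
t: 6.15
eef_pos: [0.4473, -0.161, 0.1986]
ee_rot: [-3.142, -0.0, -1.679]
force: [0.1, -0.3, 0.2]
width: 0.0007
gripper_force: 0.0
```

```bash
python3 -c "
from h import *
rep((-52,16.5))"
```

```text
t 6.15 local mm [-50.9  17.1] z 0.1986 rot [-3.142 -0.    -1.679] F local [ 0.1 -0.3] w 0.0007247650960015091
dx 0.5683808651973415 dy 1.1078845254629615 drz 0.00400518221461299
```

Call:
jog_arm([
  {"dx": -0.3,"dy": 0,"dz": 0,"rx": 0,"ry": 0,"rz": 0,"gripper": 1},
  {"dx": -0.6,"dy": 0,"dz": 0,"rx": 0,"ry": 0,"rz": 0,"gripper": 1},
  {"dx": -0.9,"dy": 0,"dz": 0,"rx": 0,"ry": 0,"rz": 0,"gripper": 1},
  {"dx": -1.2,"dy": 0,"dz": 0,"rx": 0,"ry": 0,"rz": 0,"gripper": 1},
  {"dx": -1.5,"dy": 0,"dz": 0,"rx": 0,"ry": 0,"rz": 0,"gripper": 1},
  {"dx": -1.8,"dy": 0,"dz": 0,"rx": 0,"ry": 0,"rz": 0,"gripper": 1},
  {"dx": -2,"dy": 0,"dz": 0,"rx": 0,"ry": 0,"rz": 0,"gripper": 1},
  {"dx": -2,"dy": 0,"dz": 0,"rx": 0,"ry": 0,"rz": 0,"gripper": 1},
])

```text
t: 6.82
eef_pos: [0.4473, -0.1605, 0.1986]
ee_rot: [3.141, -0.002, -1.679]
force: [0.2, -11.0, -2.6]
width: 0.0005
gripper_force: 5.2
```

```bash
python3 -c "
from h import *
rep((-52,16.5))"
```

```text
t 6.82 local mm [-50.9  17.6] z 0.1986 rot [ 3.141e+00 -2.000e-03 -1.679e+00] F local [  1.4 -10.9] w 0.0005043779555496023
dx 1.1434663239226075 dy 1.0568390999576636 drz 0.004013656234906016
```

Call:
jog_arm([
  {"dx": -0.3,"dy": 0,"dz": 0,"rx": 0,"ry": 0,"rz": 0,"gripper": 1},
  {"dx": -0.6,"dy": 0,"dz": 0,"rx": 0,"ry": 0,"rz": 0,"gripper": 1},
  {"dx": -0.8,"dy": 0,"dz": 0,"rx": 0,"ry": 0,"rz": 0,"gripper": 1},
  {"dx": -0.8,"dy": 0,"dz": 0,"rx": 0,"ry": 0,"rz": 0,"gripper": 1},
  {"dx": -0.8,"dy": 0,"dz": 0,"rx": 0,"ry": 0,"rz": 0,"gripper": 1},
  {"dx": -0.8,"dy": 0,"dz": 0,"rx": 0,"ry": 0,"rz": 0,"gripper": 1},
  {"dx": -0.8,"dy": 0,"dz": 0,"rx": 0,"ry": 0,"rz": 0,"gripper": 1},
  {"dx": -0.8,"dy": 0,"dz": 0,"rx": 0,"ry": 0,"rz": 0,"gripper": 1},
])

```text
t: 7.48
eef_pos: [0.4474, -0.1603, 0.1987]
ee_rot: [3.141, -0.003, -1.679]
force: [1.2, -14.4, -2.7]
width: 0.0009
gripper_force: 7.2
```

```bash
python3 -c "
from h import *
rep((-52,16.5))"
```

```text
t 7.48 local mm [-50.9  17.8] z 0.1987 rot [ 3.141e+00 -3.000e-03 -1.679e+00] F local [  2.8 -14.2] w 0.0009212221666507611
dx 1.3011324951150374 dy 1.0644795221999679 drz 0.0039918950331983005
```

Firm end stop: the force climbs to 14 N with no motion, and the contact sits 14 mm beyond the earlier notch. Next I back off, go up and over, and come down on the light side.

Call:
jog_arm([
  {"dx": 3,"dy": 0,"dz": 0,"rx": 0,"ry": 0,"rz": 0,"gripper": 1},
  {"dx": 8,"dy": 0,"dz": 0,"rx": 0,"ry": 0,"rz": 0,"gripper": 1},
  {"dx": 10,"dy": 0,"dz": 0,"rx": 0,"ry": 0,"rz": 0,"gripper": 1},
  {"dx": 10,"dy": 0,"dz": -10,"rx": 0,"ry": 0,"rz": 0,"gripper": 1},
  {"dx": 10,"dy": 0,"dz": -22,"rx": 0,"ry": 0,"rz": 0,"gripper": 1},
  {"dx": 10,"dy": 0,"dz": -34,"rx": 0,"ry": 0,"rz": 0,"gripper": 1},
  {"dx": 10,"dy": 0,"dz": -40,"rx": 0,"ry": 0,"rz": 0,"gripper": 1},
  {"dx": 10,"dy": 0,"dz": -40,"rx": 0,"ry": 0,"rz": 0,"gripper": 1},
])

```text
t: 8.15
eef_pos: [0.4475, -0.1682, 0.2405]
ee_rot: [-3.138, 0.0, -1.679]
force: [0.7, -0.4, -0.3]
width: 0.0006
gripper_force: 0.0
```

Call:
jog_arm([
  {"dx": -8,"dy": 0,"dz": 0,"rx": 0,"ry": 0,"rz": 0,"gripper": 1},
  {"dx": -18,"dy": 0,"dz": 0,"rx": 0,"ry": 0,"rz": 0,"gripper": 1},
  {"dx": -28,"dy": 0,"dz": 0,"rx": 0,"ry": 0,"rz": 0,"gripper": 1},
  {"dx": -38,"dy": 0,"dz": 0,"rx": 0,"ry": 0,"rz": 0,"gripper": 1},
  {"dx": -48,"dy": 0,"dz": 0,"rx": 0,"ry": 0,"rz": 0,"gripper": 1},
  {"dx": -58,"dy": 0,"dz": 0,"rx": 0,"ry": 0,"rz": 0,"gripper": 1},
  {"dx": -58,"dy": 0,"dz": 0,"rx": 0,"ry": 0,"rz": 0,"gripper": 1},
  {"dx": -58,"dy": 0,"dz": 0,"rx": 0,"ry": 0,"rz": 0,"gripper": 1},
])

```text
t: 8.82
eef_pos: [0.4529, -0.1097, 0.2385]
ee_rot: [3.142, -0.0, -1.677]
force: [1.3, 0.6, 0.6]
width: 0.0003
gripper_force: 0.0
```

```bash
python3 - <<'E'
from h import *
rep((-52,68))
f=grab("scene"); cv2.imwrite("pics/s2.png",cv2.resize(f["frame"][150:250,250:370,::-1],None,fx=5,fy=5,interpolation=cv2.INTER_CUBIC))
E
```

```text
t 8.82 local mm [-51.1  68.7] z 0.2385 rot [ 3.142 -0.    -1.677] F local [1.3 0.7] w 0.00034218876093026335
dx 0.7443521706092657 dy 0.9457931079159132 drz 0.005725967655164421
```

View pics/s2.png

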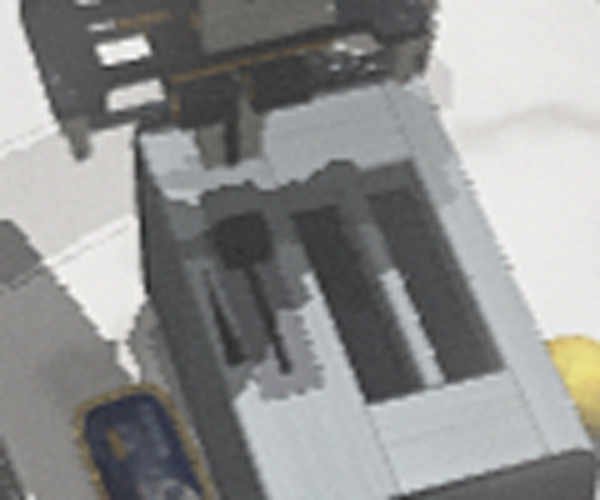

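The lever (crop pixel (245,240)) sits at the light end of the slot, and the fingers (235,130) are clear on its light side. The next move comes down beside it.

Call:
jog_arm([
  {"dx": 0,"dy": 0,"dz": 7,"rx": 0,"ry": 0,"rz": 0,"gripper": 1},
  {"dx": 0,"dy": 0,"dz": 14,"rx": 0,"ry": 0,"rz": 0,"gripper": 1},
  {"dx": 0,"dy": 0,"dz": 21,"rx": 0,"ry": 0,"rz": 0,"gripper": 1},
  {"dx": 0,"dy": 0,"dz": 28,"rx": 0,"ry": 0,"rz": 0,"gripper": 1},
  {"dx": 0,"dy": 0,"dz": 35,"rx": 0,"ry": 0,"rz": 0,"gripper": 1},
  {"dx": 0,"dy": 0,"dz": 40,"rx": 0,"ry": 0,"rz": 0,"gripper": 1},
  {"dx": 0,"dy": 0,"dz": 40,"rx": 0,"ry": 0,"rz": 0,"gripper": 1},
  {"dx": 0,"dy": 0,"dz": 40,"rx": 0,"ry": 0,"rz": 0,"gripper": 1},
])

```text
t: 9.53
eef_pos: [0.4527, -0.1107, 0.1982]
ee_rot: [3.141, -0.0, -1.679]
force: [0.1, 0.6, -0.1]
width: 0.0003
gripper_force: 0.0
```

Call:
jog_arm([
  {"dx": 2,"dy": 0,"dz": 0,"rx": 0,"ry": 0,"rz": 0,"gripper": 1},
  {"dx": 4,"dy": 0,"dz": 0,"rx": 0,"ry": 0,"rz": 0,"gripper": 1},
  {"dx": 6,"dy": 0,"dz": 0,"rx": 0,"ry": 0,"rz": 0,"gripper": 1},
  {"dx": 8,"dy": 0,"dz": 0,"rx": 0,"ry": 0,"rz": 0,"gripper": 1},
  {"dx": 10,"dy": 0,"dz": 0,"rx": 0,"ry": 0,"rz": 0,"gripper": 1},
  {"dx": 11,"dy": 0,"dz": 0,"rx": 0,"ry": 0,"rz": 0,"gripper": 1},
  {"dx": 12,"dy": 0,"dz": 0,"rx": 0,"ry": 0,"rz": 0,"gripper": 1},
  {"dx": 13,"dy": 0,"dz": 0,"rx": 0,"ry": 0,"rz": 0,"gripper": 1},
])

```text
t: 10.2
eef_pos: [0.4516, -0.1228, 0.1988]
ee_rot: [-3.141, 0.002, -1.679]
force: [-1.7, 6.1, 2.2]
width: 0.0003
gripper_force: 2.8
```

```bash
python3 -c "
from h import *
rep((-52,54))"
```

```text
t 10.2 local mm [-50.9  55.5] z 0.1988 rot [-3.141e+00  2.000e-03 -1.679e+00] F local [-2.4  5.9] w 0.0003132542765170252
dx 1.5155001946356912 dy 1.0709077459250058 drz 0.0036938315850227887
```

Call:
jog_arm([
  {"dx": 1,"dy": 0,"dz": 0,"rx": 0,"ry": 0,"rz": 0,"gripper": 1},
  {"dx": 2,"dy": 0,"dz": 0,"rx": 0,"ry": 0,"rz": 0,"gripper": 1},
  {"dx": 3,"dy": 0,"dz": 0,"rx": 0,"ry": 0,"rz": 0,"gripper": 1},
  {"dx": 4,"dy": 0,"dz": 0,"rx": 0,"ry": 0,"rz": 0,"gripper": 1},
  {"dx": 5,"dy": 0,"dz": 0,"rx": 0,"ry": 0,"rz": 0,"gripper": 1},
  {"dx": 6,"dy": 0,"dz": 0,"rx": 0,"ry": 0,"rz": 0,"gripper": 1},
  {"dx": 7,"dy": 0,"dz": 0,"rx": 0,"ry": 0,"rz": 0,"gripper": 1},
  {"dx": 8,"dy": 0,"dz": 0,"rx": 0,"ry": 0,"rz": 0,"gripper": 1},
])

```text
t: 10.87
eef_pos: [0.4504, -0.1318, 0.1984]
ee_rot: [3.141, -0.0, -1.679]
force: [-0.4, 0.6, 0.2]
width: 0.0004
gripper_force: 0.0
```

```bash
python3 -c "
from h import *
rep((-52,54))"
```

```text
t 10.87 local mm [-51.1  46.5] z 0.1984 rot [ 3.141 -0.    -1.679] F local [-0.5  0.6] w 0.00041521368787295705
dx -7.505630739812427 dy 0.857196833489877 drz 0.003894927409004989
```

Call:
jog_arm([
  {"dx": 0.5,"dy": 0,"dz": 0,"rx": 0,"ry": 0,"rz": 0,"gripper": 1},
  {"dx": 1,"dy": 0,"dz": 0,"rx": 0,"ry": 0,"rz": 0,"gripper": 1},
  {"dx": 1.5,"dy": 0,"dz": 0,"rx": 0,"ry": 0,"rz": 0,"gripper": 1},
  {"dx": 2,"dy": 0,"dz": 0,"rx": 0,"ry": 0,"rz": 0,"gripper": 1},
  {"dx": 2.5,"dy": 0,"dz": 0,"rx": 0,"ry": 0,"rz": 0,"gripper": 1},
  {"dx": 3,"dy": 0,"dz": 0,"rx": 0,"ry": 0,"rz": 0,"gripper": 1},
  {"dx": 3.5,"dy": 0,"dz": 0,"rx": 0,"ry": 0,"rz": 0,"gripper": 1},
  {"dx": 4,"dy": 0,"dz": 0,"rx": 0,"ry": 0,"rz": 0,"gripper": 1},
])

```text
t: 11.53
eef_pos: [0.4502, -0.135, 0.1986]
ee_rot: [-3.141, 0.001, -1.679]
force: [-1.0, 5.1, 2.7]
width: 0.0003
gripper_force: 2.6
```

```bash
python3 -c "
from h import *
rep((-52,54))"
```

```text
t 11.53 local mm [-51.   43.2] z 0.1986 rot [-3.141e+00  1.000e-03 -1.679e+00] F local [-1.5  5. ] w 0.00033156536087104727
dx -10.779294396049233 dy 0.9728756806180243 drz 0.003864109628333612
```

First click done, and the finger is touching the lever again at 14 mm.

Call:
jog_arm([
  {"dx": 1,"dy": 0,"dz": 0,"rx": 0,"ry": 0,"rz": 0,"gripper": 1},
  {"dx": 2,"dy": 0,"dz": 0,"rx": 0,"ry": 0,"rz": 0,"gripper": 1},
  {"dx": 3,"dy": 0,"dz": 0,"rx": 0,"ry": 0,"rz": 0,"gripper": 1},
  {"dx": 4,"dy": 0,"dz": 0,"rx": 0,"ry": 0,"rz": 0,"gripper": 1},
  {"dx": 5,"dy": 0,"dz": 0,"rx": 0,"ry": 0,"rz": 0,"gripper": 1},
  {"dx": 6,"dy": 0,"dz": 0,"rx": 0,"ry": 0,"rz": 0,"gripper": 1},
  {"dx": 7,"dy": 0,"dz": 0,"rx": 0,"ry": 0,"rz": 0,"gripper": 1},
  {"dx": 8,"dy": 0,"dz": 0,"rx": 0,"ry": 0,"rz": 0,"gripper": 1},
])

```text
t: 12.2
eef_pos: [0.4492, -0.1437, 0.1986]
ee_rot: [3.141, -0.0, -1.679]
force: [-0.7, 0.1, -0.2]
width: 0.0005
gripper_force: 0.3
```

```bash
python3 -c "
from h import *
rep((-52,54))"
```

```text
t 12.2 local mm [-51.   34.5] z 0.1986 rot [ 3.141 -0.    -1.679] F local [-0.7  0. ] w 0.0005258444853901412
dx -19.500529919805846 dy 0.9288879480578006 drz 0.004048935667263054
```

Call:
jog_arm([
  {"dx": 0.5,"dy": 0,"dz": 0,"rx": 0,"ry": 0,"rz": 0,"gripper": 1},
  {"dx": 1,"dy": 0,"dz": 0,"rx": 0,"ry": 0,"rz": 0,"gripper": 1},
  {"dx": 1.5,"dy": 0,"dz": 0,"rx": 0,"ry": 0,"rz": 0,"gripper": 1},
  {"dx": 2,"dy": 0,"dz": 0,"rx": 0,"ry": 0,"rz": 0,"gripper": 1},
  {"dx": 2.5,"dy": 0,"dz": 0,"rx": 0,"ry": 0,"rz": 0,"gripper": 1},
  {"dx": 3,"dy": 0,"dz": 0,"rx": 0,"ry": 0,"rz": 0,"gripper": 1},
  {"dx": 3.5,"dy": 0,"dz": 0,"rx": 0,"ry": 0,"rz": 0,"gripper": 1},
  {"dx": 4,"dy": 0,"dz": 0,"rx": 0,"ry": 0,"rz": 0,"gripper": 1},
])

```text
t: 12.87
eef_pos: [0.4488, -0.1474, 0.1986]
ee_rot: [-3.142, -0.0, -1.679]
force: [-0.2, -0.3, -0.3]
width: 0.0005
gripper_force: 0.0
```

```bash
python3 -c "
from h import *
rep((-52,54))"
```

```text
t 12.87 local mm [-50.9  30.8] z 0.1986 rot [-3.142 -0.    -1.679] F local [-0.2 -0.3] w 0.0005461470357046363
dx -23.195753636285417 dy 0.9727555204962587 drz 0.004015013301283066
```

Call:
jog_arm([
  {"dx": 0.5,"dy": 0,"dz": 0,"rx": 0,"ry": 0,"rz": 0,"gripper": 1},
  {"dx": 1,"dy": 0,"dz": 0,"rx": 0,"ry": 0,"rz": 0,"gripper": 1},
  {"dx": 1.5,"dy": 0,"dz": 0,"rx": 0,"ry": 0,"rz": 0,"gripper": 1},
  {"dx": 2,"dy": 0,"dz": 0,"rx": 0,"ry": 0,"rz": 0,"gripper": 1},
  {"dx": 2.5,"dy": 0,"dz": 0,"rx": 0,"ry": 0,"rz": 0,"gripper": 1},
  {"dx": 3,"dy": 0,"dz": 0,"rx": 0,"ry": 0,"rz": 0,"gripper": 1},
  {"dx": 3.5,"dy": 0,"dz": 0,"rx": 0,"ry": 0,"rz": 0,"gripper": 1},
  {"dx": 4,"dy": 0,"dz": 0,"rx": 0,"ry": 0,"rz": 0,"gripper": 1},
])

```text
t: 13.53
eef_pos: [0.4485, -0.1506, 0.1986]
ee_rot: [-3.141, 0.001, -1.679]
force: [-1.7, 5.6, 2.0]
width: 0.0006
gripper_force: 2.7
```

```bash
python3 -c "
from h import *
rep((-52,54))"
```

```text
t 13.53 local mm [-50.9  27.5] z 0.1986 rot [-3.141e+00  1.000e-03 -1.679e+00] F local [-2.3  5.4] w 0.0005845112948717917
dx -26.464198351678576 dy 1.0102095943483793 drz 0.003911661196273508
```

Second click, 5.4 N on the finger. Now I'll push gently towards the third.

Call:
jog_arm([
  {"dx": 1,"dy": 0,"dz": 0,"rx": 0,"ry": 0,"rz": 0,"gripper": 1},
  {"dx": 2,"dy": 0,"dz": 0,"rx": 0,"ry": 0,"rz": 0,"gripper": 1},
  {"dx": 3,"dy": 0,"dz": 0,"rx": 0,"ry": 0,"rz": 0,"gripper": 1},
  {"dx": 4,"dy": 0,"dz": 0,"rx": 0,"ry": 0,"rz": 0,"gripper": 1},
  {"dx": 5,"dy": 0,"dz": 0,"rx": 0,"ry": 0,"rz": 0,"gripper": 1},
  {"dx": 6,"dy": 0,"dz": 0,"rx": 0,"ry": 0,"rz": 0,"gripper": 1},
  {"dx": 6.5,"dy": 0,"dz": 0,"rx": 0,"ry": 0,"rz": 0,"gripper": 1},
  {"dx": 7,"dy": 0,"dz": 0,"rx": 0,"ry": 0,"rz": 0,"gripper": 1},
])

```text
t: 14.2
eef_pos: [0.4476, -0.1586, 0.1985]
ee_rot: [3.142, -0.0, -1.679]
force: [0.1, -0.6, -0.1]
width: 0.0005
gripper_force: 0.0
```

```bash
python3 -c "
from h import *
rep((-52,54))"
```

```text
t 14.2 local mm [-50.9  19.5] z 0.1985 rot [ 3.142 -0.    -1.679] F local [ 0.2 -0.5] w 0.0005392481992800307
dx -34.494115677561744 dy 0.9668634645978966 drz 0.0038669319866388996
```

Call:
jog_arm([
  {"dx": 0.5,"dy": 0,"dz": 0,"rx": 0,"ry": 0,"rz": 0,"gripper": 1},
  {"dx": 1,"dy": 0,"dz": 0,"rx": 0,"ry": 0,"rz": 0,"gripper": 1},
  {"dx": 1.5,"dy": 0,"dz": 0,"rx": 0,"ry": 0,"rz": 0,"gripper": 1},
  {"dx": 2,"dy": 0,"dz": 0,"rx": 0,"ry": 0,"rz": 0,"gripper": 1},
  {"dx": 2.5,"dy": 0,"dz": 0,"rx": 0,"ry": 0,"rz": 0,"gripper": 1},
  {"dx": 2.5,"dy": 0,"dz": 0,"rx": 0,"ry": 0,"rz": 0,"gripper": 1},
  {"dx": 2.5,"dy": 0,"dz": 0,"rx": 0,"ry": 0,"rz": 0,"gripper": 1},
  {"dx": 2.5,"dy": 0,"dz": 0,"rx": 0,"ry": 0,"rz": 0,"gripper": 1},
])

```text
t: 14.87
eef_pos: [0.4474, -0.1607, 0.1986]
ee_rot: [-3.142, 0.0, -1.679]
force: [-0.0, -0.0, -0.1]
width: -0.0
gripper_force: 0.0
```

Call:
jog_arm([
  {"dx": -4,"dy": 0,"dz": 0,"rx": 0,"ry": 0,"rz": 0,"gripper": 1},
  {"dx": -10,"dy": 0,"dz": 0,"rx": 0,"ry": 0,"rz": 0,"gripper": 1},
  {"dx": -16,"dy": 0,"dz": 0,"rx": 0,"ry": 0,"rz": 0,"gripper": 1},
  {"dx": -16,"dy": 0,"dz": -15,"rx": 0,"ry": 0,"rz": 0,"gripper": 1},
  {"dx": -16,"dy": 0,"dz": -35,"rx": 0,"ry": 0,"rz": 0,"gripper": 1},
  {"dx": -40,"dy": 0,"dz": -60,"rx": 0,"ry": 0,"rz": 0,"gripper": 1},
  {"dx": -75,"dy": 0,"dz": -70,"rx": 0,"ry": 0,"rz": 0,"gripper": 1},
  {"dx": -110,"dy": 0,"dz": -70,"rx": 0,"ry": 0,"rz": 0,"gripper": 1},
])

```text
t: 15.53
eef_pos: [0.4605, -0.0501, 0.2716]
ee_rot: [-3.137, 0.001, -1.68]
force: [-0.5, 1.0, -0.2]
width: 0.0005
gripper_force: 0.0
```

Call:
jog_arm([
  {"dx": -35,"dy": 0,"dz": 0,"rx": 0,"ry": 0,"rz": 0,"gripper": 1},
  {"dx": -70,"dy": 0,"dz": 0,"rx": 0,"ry": 0,"rz": 0,"gripper": 1},
  {"dx": -105,"dy": 0,"dz": 0,"rx": 0,"ry": 0,"rz": 0,"gripper": 1},
  {"dx": -140,"dy": 0,"dz": 0,"rx": 0,"ry": 0,"rz": 0,"gripper": 1},
  {"dx": -160,"dy": 0,"dz": 0,"rx": 0,"ry": 0,"rz": 0,"gripper": 1},
  {"dx": -160,"dy": 0,"dz": 0,"rx": 0,"ry": 0,"rz": 0,"gripper": 1},
  {"dx": -160,"dy": 0,"dz": 0,"rx": 0,"ry": 0,"rz": 0,"gripper": 1},
  {"dx": -160,"dy": 0,"dz": 0,"rx": 0,"ry": 0,"rz": 0,"gripper": 1},
])

```text
t: 16.2
eef_pos: [0.4761, 0.1079, 0.2684]
ee_rot: [3.141, -0.0, -1.678]
force: [-0.3, -0.3, -1.0]
width: 0.0003
gripper_force: 0.0
```

```bash
python3 - <<'E'
from h import *
rep()
for n,(u0,u1,v0,v1) in {"top":(285,425,160,260),"scene":(260,380,150,290)}.items():
    f=grab(n); P=cloud(f); l=np.einsum('ijk,kl->ijl',P[...,:2]-C,RT)
    m=(P[...,2]>.183)&(P[...,2]<.197)&(abs(l[...,0]+.052)<.03)&(abs(l[...,1])<.07)
    print(n,m.sum(),l[m].min(0),l[m].max(0),np.percentile(l[m],50,axis=0))
    if n=="top": cv2.imwrite("pics/t3.png",cv2.resize(f["frame"][v0:v1,u0:u1,::-1],None,fx=5,fy=5,interpolation=cv2.INTER_CUBIC))
E
```

```text
t 16.2 local mm [-52.4 287.6] z 0.2684 rot [ 3.141 -0.    -1.678] F local [-0.3 -0.4] w 0.00031475091654336506
top 65 [-0.06392266 -0.0158511 ] [-0.03786316  0.00270273] [-0.0517001  -0.00634362]
scene 68 [-0.06564935 -0.01834695] [-0.0398728  0.0029421] [-0.053114   -0.00820796]
```

View pics/t3.png

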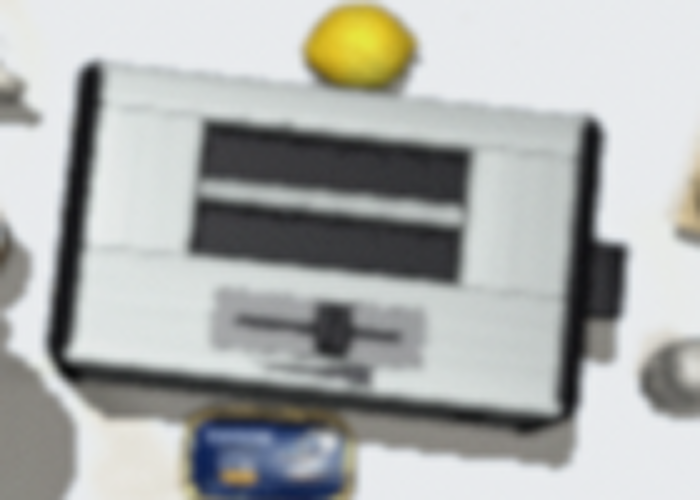

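The lever (crop pixel (333,328)) now sits at local y ≈ -7 mm. It started at +21 mm, so it has moved two notches on from the first click, which is 0.042 m. The arm is clear and nothing else has moved.

```bash
python3 -c "
from station import arm
print(arm.job_done())"
```

```text
the job is handed in; nothing more can be done
None
```

The browning lever was pushed fully to the light end, then one click at a time to the third click, where the cameras show it resting; the arm is clear, nothing round the toaster looked disturbed, and the job is handed in (no verdict was returned).

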